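# Inject the sample through the guard window

### The arm

A 6-joint arm with a two-finger parallel gripper is mounted at the origin on the work surface. World frame = base frame: x ahead of the robot, y to its left, z up, the work surface at z = 0. Lengths are in mm, angles in rad, forces in N, time in s.
With the tool pointing down it reaches from about 350 to 875 mm from the base axis. Payload 4.2 kg.
Tool frame: the origin (TCP) lies at the very end of the fingers, on their centre line; the grasp point (between the pads) lies 19 mm behind it; z points along the fingers, y is the direction in which the jaws open and shut (so a half turn about z gives the same grasp; the last joint's range is limited). The gripper opens to 85 mm and grips with 20 to 120 N. Pads are 22 mm wide; open, the fingers measure 114 mm over their backs; the gripper's body (76 mm by 85 mm) begins 54 mm behind the grasp point. The pads swing forward as they close: fully open they stand 13 mm farther back than shut.
Start: joints at [1.436, 0.385, 0.008, 0, -1.194, -0.259], TCP at [239.779, 577.153, 231.312] pointing down, gripper open.
Joint ranges: [-3.14, 3.14], [-1.21, 2.06], [-1.07, 1.41], [-3.16, 2.05], [-2.99, -0.16], [-3.1, 3.1]. Speed limits (rad/s): [2.79, 2.79, 3.14, 3.14, 3.14, 3.14].

### API

Orientations are given as a unit quaternion [x, y, z, w].
In Python, from bench import arm, optics, job gives the robot as it stands.
- The arm moves only by the tool send_rows, never from a script. Its argument "steps" is a list that holds one entry, the list of rows, each a list of 5 numbers: the shift along the tool's x, y, z in cm, then the turn about the tool's z in rad, then the opening, from 0 (shut) to 1 (fully open). A call has 1 to 10 rows; each row shifts and turns the pose as measured when the row begins, along the tool's axes as they then stand; what a row does not reach is not made up. A row lasts 1/12 s, in which the tool goes at most 41.7 mm and 7.16 degrees, less where a joint would pass 70% of its speed; a pose out of reach is approached as far as the arm can. A call with a gripper value outside its range is refused whole. The fingers move at their own pace and stop on an object; the grip force is fixed at half the most. Time passes only in rows, so rows that do not move let the fingers close. It gives the time, the measured TCP pose, the force and the opening at its end, in the units of the state.
- arm.read_state(): the state, without advancing time (a new reading comes with each control period).
- optics.get_image(name): name is "scene" or "side" or "wrist"; returns (picture, depth): 480x640x3 uint8, blue, green, red; 480x640 float32, mm along the optical axis (not along the pixel's ray), 0 where there is no reading.
- optics.get_calibration(name): a dict with "K" (3x3 intrinsics, pixels), "k1" (the pictures are not rectified: a ray, as slopes to the right and down, at radius r is drawn at 1 + k1 r^2 times it, then the intrinsics apply), "rvec" (rotation vector, rad) and "tvec" (3), from world to camera coordinates, as OpenCV has them; the wrist camera has in their place "hand_eye" (4x4, takes a point from camera to tool coordinates, whose origin is the TCP and whose axes are the flange's). Camera axes: x right, y down, z forward; pixel columns grow to the right and rows downward; lengths in mm; the calibration is good to about 2 mm. A picture is of the moment at which its call begins: read the wrist's pose just before it. get_calibration takes no time and is no camera call.
- job.job_done(): hands the job in, once; it reports no verdict.
The state is a dict: "clock": time; "joints": joint angles; "joint_vel": joint speeds; "joint_efforts": joint torques, N m; "position": TCP position; "ee_rot": TCP orientation; "contact_force": force on the tool from outside, world axes, zero at the start; "wrist_torque": the same for the moment, N m; "gripper_width": finger opening in mm.
Only numpy, scipy, OpenCV 4.12 (cv2) and the standard library are available. Lean on these libraries where they do the work, as an engineer would, in place of code of your own. Each camera call takes 0.05 s, during which the arm holds its last target. There are 200 camera calls.

### The job

Switch the sample injection valve over: reach down through the edged window in the roof of the clear guard and, with the fingertips, press the valve's lever gently down from its upper stop to its lower stop, then come back out. Press the lever only, do not take hold of it, and do not touch the guard or the edging of its window on the way in or out. Leave the small drain valve and the things standing on the plate as they are.

Things in the scene. Friction and masses are not known exactly. Their poses are not given: they have to be found in the camera images.
- injector (a joint): angle of the injection valve's lever about its level shaft, rad: 0 = upper stop (lever slopes 0.4 rad upward, out along guard +y), 0.80 = lower stop (slopes 0.4 rad downward, same side). It stays where it is left; turning it takes a steady push of about 5 N down on the black grip (0.25 N m of friction), the same all the way, then it meets a hard stop. Starts within 0.08 of the upper stop
- grip (a point): middle of the lever's black plastic grip, a round-ended rod of 13 mm diameter and 34 mm length, along the lever; the point lies on its centre line, 50 mm from the shaft's axis. It moves with the lever, which starts high, the top of its end 6 mm below the top of the window edging, and finishes some 39 mm lower; seen from above the point moves by only 4 mm
- shaft (a point): fixed point on the valve shaft's axis, at the centre of the round aluminium hub (38 mm diameter, 16 mm thick) that carries the lever; 80 mm above the white plate. The lever lies in the upright plane through this point and guard +y (to a few hundredths of a rad); the shaft is level, at right angles to it
- window (a point): centre of the window in the guard's roof, at the height of the top of its edging (116 mm above the white plate). The clear opening inside the edging is 110 mm along guard x by 130 mm along guard y; the black rubber edging round it is 8 mm wide and 8 mm high, 2 mm proud of the clear roof
- guard: clear guard with aluminium profile frame over the valve, 200 mm (x) by 250 mm (y) by 114 mm high, fixed on the white plate; origin at the centre of its foot, on the plate, axes x along its short side, away from the robot at yaw 0, y to the left, z up. Roof 4 mm thick, clear panels at front and both sides, back (+x) open. Must not be touched
- valve: injection valve on its aluminium bracket, fixed on the plate inside the guard; origin at the foot, 80 mm below shaft, axes as the guard's to a few hundredths of a rad. The lever is part of it
- drain (a joint): angle of the small drain valve's flat steel lever, about the vertical, rad; 0 at the start. Leave it
- drain_top (a point): top of the drain valve's flat steel lever (44 by 9 mm, lying level about 57 mm above the plate, some 60 mm to one side of the grip and lower than it). Leave it
- rig: white plate on four feet, 340 mm (x) by 460 mm (y), top 60 mm above the table; origin on the table under its centre. Carries guard, valve and a clear flow cell of 50 mm width (top 65 mm above the plate) along the guard's left side
- vial: small amber capped vial, 28 mm diameter, 48 mm high, standing loose on the plate in front of the guard; origin under its centre. Leave it
- spanner: steel spanner 130 mm long lying loose on the plate in front of the guard. Leave it
- beaker: glass beaker, 56 mm diameter, 75 mm high, standing loose on the plate's left side; origin under its centre. Leave it

How it is judged:
By the outcome, as a careful person would: the job done as asked, in the order asked, and still so for the second after the job is handed in, with the robot touching nothing.
It also fails if it takes over 32 s, if anything falls off the work surface, if the arm or the gripper's body presses on something with over 40 N, if the wrist force passes 120 N, or if a joint passes its speed limit or range.

## Working session

There is one attempt and no reset: what is moved stays moved. The work goes in short steps, Python scripts to look and compute and a tool call to move; the robot and the scene stay as the last step left them, time stands still between calls to the robot, and variables do not carry over. Pictures are saved under pics/ and viewed, about 8 in all and at most 12, crops included, and the job is handed in when it is done.

Besides the shell and the picture viewer there is one more tool, called after ">>>" in YAML: its name, and indented under it one key for each argument. send_rows: Moves the arm, as the interface text tells. Its arguments: {"type":"object","properties":{"steps":{"type":"array","items":{"type":"array","items":{"type":"array","items":{"type":"number"}}}}},"required":["steps"]}

```bash
mkdir -p pics
cat > h.py <<'E'
import numpy as np, cv2
from scipy.spatial.transform import Rotation as R
from bench import arm, optics, job
def snap(name):
    s=arm.read_state(); im,d=optics.get_image(name); c=optics.get_calibration(name)
    K=np.array(c['K'],float)
    if 'hand_eye' in c:
        T=np.eye(4);T[:3,:3]=R.from_quat(s['ee_rot']).as_matrix();T[:3,3]=s['position']
        M=T@np.array(c['hand_eye'])
    else:
        M=np.eye(4);r=R.from_rotvec(np.ravel(c['rvec'])).as_matrix();M[:3,:3]=r.T;M[:3,3]=-r.T@np.ravel(c['tvec'])
    np.savez('pics/'+name+'.npz',im=im,d=d,K=K,k1=c['k1'],M=M); cv2.imwrite('pics/'+name+'.png',im)
    return s
class V:
    def __init__(s,name):
        z=np.load('pics/'+name+'.npz'); s.im,s.d,s.K,s.k1,s.M=z['im'],z['d'],z['K'],float(z['k1']),z['M']
        s.D=np.array([s.k1,0,0,0,0])
    def ray(s,u,v):
        p=cv2.undistortPoints(np.array([[[u,v]]],float),s.K,s.D)[0,0]
        return s.M[:3,:3]@np.array([p[0],p[1],1]), s.M[:3,3]
    def atz(s,u,v,z):
        r,o=s.ray(u,v); return o+r*(z-o[2])/r[2]
    def dep(s,u,v):
        r,o=s.ray(u,v); return o+r*float(s.d[int(round(v)),int(round(u))])
    def proj(s,P):
        Mi=np.linalg.inv(s.M); r=cv2.Rodrigues(Mi[:3,:3])[0]
        return cv2.projectPoints(np.atleast_2d(np.array(P,float)),r,Mi[:3,3],s.K,s.D)[0][:,0]
E
python3 - <<'E'
from h import *
for n in('scene','side','wrist'): s=snap(n)
print(s)
for n in('scene','side','wrist'): v=V(n);print(n,v.M[:3,3].round(),v.M[:3,2].round(2),v.K[0,0],v.k1)
E
```

```text
{'clock': 0.1, 'joints': array([ 1.43558347e+00,  3.85500941e-01,  6.74204835e-03, -4.43856298e-04,
       -1.19403047e+00, -2.58627989e-01]), 'joint_vel': array([ 0.0001042 , -0.00174811,  0.00172879,  0.00193333,  0.00025548,
       -0.00020809]), 'joint_efforts': array([-4.03975209e-04, -3.93317699e+01,  1.88930154e+01,  4.19802144e+00,
       -2.55031671e-03,  4.30226734e-06]), 'position': array([239.59927952, 576.66581958, 230.30882982]), 'ee_rot': array([ 9.80657221e-01, -1.95730374e-01, -1.44434245e-04,  1.00734164e-03]), 'contact_force': array([0.03367463, 0.06994875, 0.19406611]), 'wrist_torque': array([0.01849479, 0.01133209, 0.04323716]), 'gripper_width': 85.12399061240117}
scene [ 790. -420.  687.] [-0.37  0.61 -0.7 ] 557.3421457891708 0.03429951254067039
side [ 264. -412.  569.] [ 0.3   0.71 -0.63] 444.3131536288229 -0.08439068490785859
wrist [317. 544. 373.] [-0.3   0.12 -0.95] 399.34714881471916 -0.08487018374975235
```

View pics/scene.png

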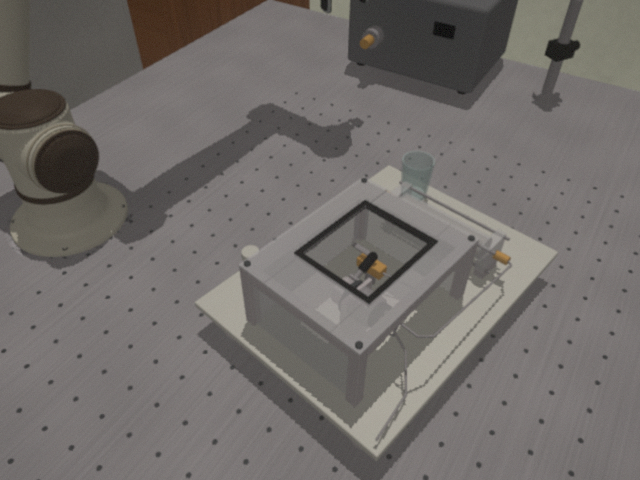

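View pics/wrist.png

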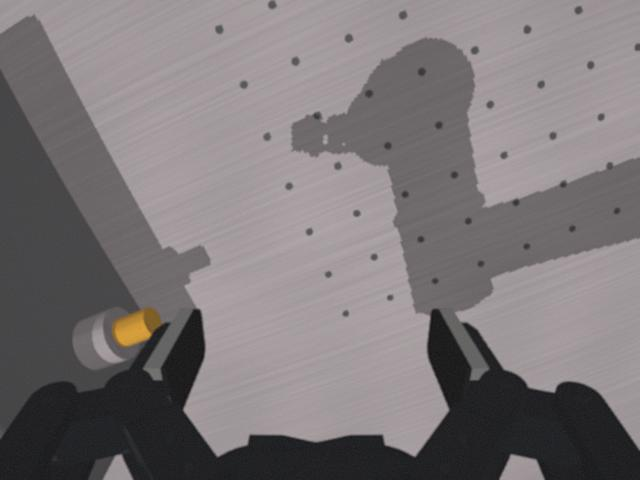

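View pics/side.png

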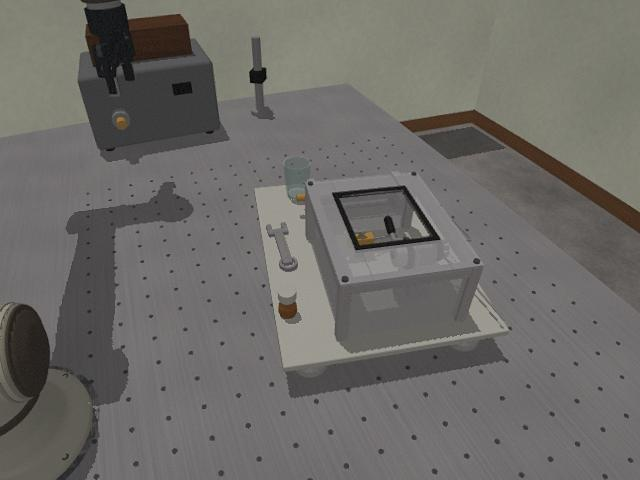

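The scene view shows the window at about (297–437, 203–300) with the black grip near (368,262). In the side view the window is at (333–439, 186–248) with the grip near (390,226). Next I enlarge both.

Run:
```python
from h import *
a=V('scene').im[195:310,285:445]; b=V('side').im[175:260,320:450]
cv2.imwrite('pics/c1.png',cv2.convertScaleAbs(cv2.resize(a,None,fx=5,fy=5,interpolation=2),alpha=1.6))
cv2.imwrite('pics/c2.png',cv2.convertScaleAbs(cv2.resize(b,None,fx=6,fy=6,interpolation=2),alpha=1.6))
```

```text
(no output)
```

View pics/c1.png

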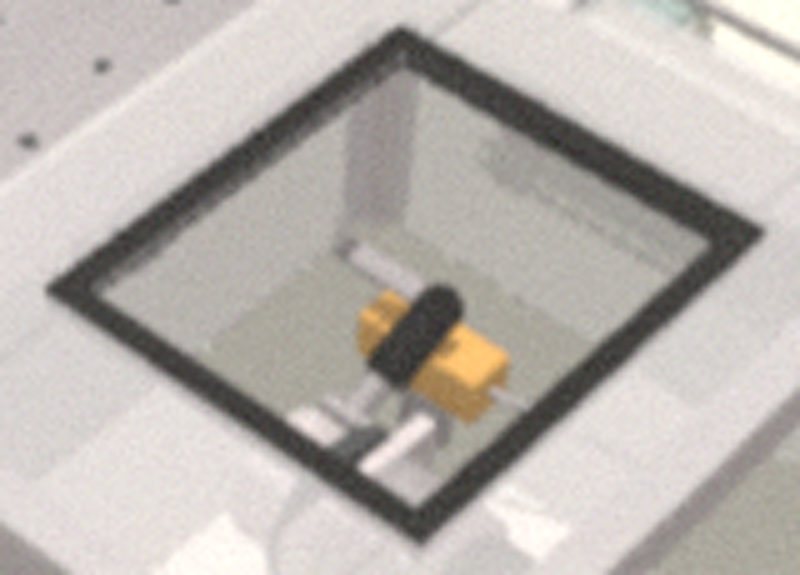

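View pics/c2.png

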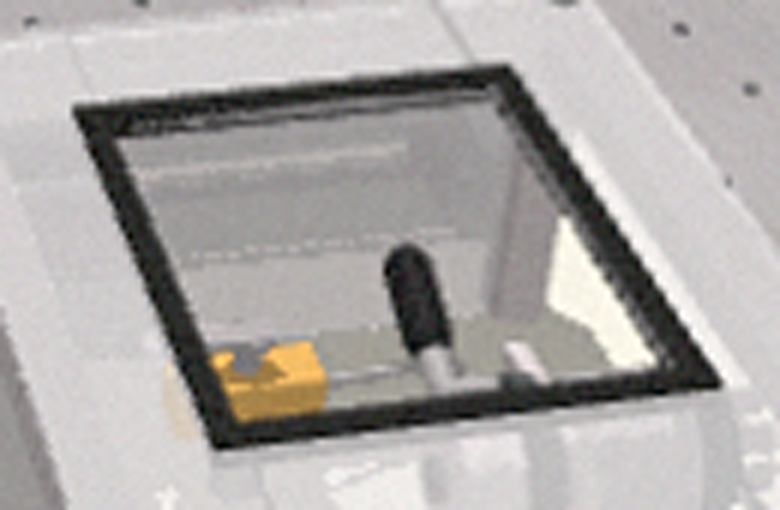

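c1 (5x scene): outer corners of the edging at (400,27), (765,232), (420,543), (47,290), and the grip from tip (447,285) to near end (388,382). c2 (6x side): corners at (75,107), (510,65), (720,383), (218,450), and the grip from tip (403,243) to near end (431,352).

```bash
cat > m.py <<'E'
from h import *
from scipy.optimize import least_squares
A,B=V('scene'),V('side')
fa=lambda p:(np.array(p)+.5)/5-.5+np.array([285,195]); fb=lambda p:(np.array(p)+.5)/6-.5+np.array([320,175])
ca=fa([(400,27),(765,232),(420,543),(47,290)]); cb=fb([(75,107),(510,65),(720,383),(218,450)])
print('scene corners@176',[A.atz(*p,176)[:2].round(1).tolist() for p in ca]); print('side',[B.atz(*p,176)[:2].round(1).tolist() for p in cb])
def tri(pa,pb):
    r,o=A.ray(*fa(pa));q,w=B.ray(*fb(pb)); S=np.linalg.lstsq(np.c_[r,-q],w-o,rcond=None)[0]
    a,b=o+r*S[0],w+q*S[1]; return (a+b)/2,np.linalg.norm(a-b)
for n,pa,pb in [('tip',(442,300),(406,255)),('near',(392,372),(430,345)),('mid',(417,336),(418,299))]:
    print(n,*tri(pa,pb))
E
python3 m.py
```

```text
scene corners@176 [[526.2, 136.2], [647.9, 112.8], [620.3, -28.7], [499.0, -5.0]]
side [[524.5, 139.1], [646.5, 114.7], [618.8, -26.7], [496.2, -4.3]]
tip [582.39935893  57.14200942 165.12109492] 2.484732121722138
near [579.02379337  36.81081772 152.55874855] 0.4695636459622835
mid [580.73665908  46.94582854 158.98780872] 1.6654677091426477
```

>>> send_rows:
  steps:
    - [[1, 0.7, 0, 0, 0], [2, 1.4, 0, 0, 0], [2.5, 1.7, 0, 0, 0], [2.5, 1.7, 0, 0, 0], [2.5, 1.7, 0, 0, 0], [2.5, 1.7, 0, 0, 0], [2.5, 1.7, 0, 0, 0], [2.5, 1.7, 0, 0, 0], [2.5, 1.7, 0, 0, 0], [2.5, 1.7, 0, 0, 0]]

```text
clock: 0.98
position: [395.2, 330.6, 227.0]
ee_rot: [0.981, -0.192, -0.001, 0.004]
contact_force: [0.8, 0.2, 0.6]
gripper_width: -0.5
```

>>> send_rows:
  steps:
    - [[2.8, 1.9, -0.1, 0, 0], [3, 2, -0.1, 0, 0], [3, 2, -0.1, 0, 0], [3, 2, -0.1, 0, 0], [3, 2, -0.1, 0, 0], [3, 2, -0.1, 0, 0], [2.5, 1.7, 0, 0, 0], [2, 1.3, 0, 0, 0], [0, 0, 0, -0.1, 0], [0, 0, 0, -0.1, 0]]

```text
clock: 1.82
position: [549.4, 82.8, 233.5]
ee_rot: [0.996, -0.095, -0.003, 0.005]
contact_force: [-0.7, -0.1, 0.2]
gripper_width: -0.0
```

```bash
cat > r.py <<'E'
from h import *
def rel(s,tx,ty,tz,yaw=-0.19):
    Rm=R.from_quat(s['ee_rot']).as_matrix()
    d=Rm.T@(np.array([tx,ty,tz])-s['position'])
    print('pos',s['position'].round(1),'toolx yaw',np.arctan2(Rm[1,0],Rm[0,0]).round(3),'turn',-(yaw-np.arctan2(Rm[1,0],Rm[0,0])).round(3),'zaxis',Rm[:,2].round(3),'shift cm',(d/10).round(2),'F',s['contact_force'].round(1),'t',s['clock'],s['gripper_width'])
E
python3 - <<'E'
from r import *
s=snap('wrist'); rel(s,581.7,52,230)
E
```

```text
pos [549.4  82.8 233.5] toolx yaw -0.189 turn 0.001 zaxis [-0.007 -0.01  -1.   ] shift cm [3.75 2.41 0.36] F [-0.7 -0.1  0.2] t 1.8167 -0.010110675047139191
```

View pics/wrist.png

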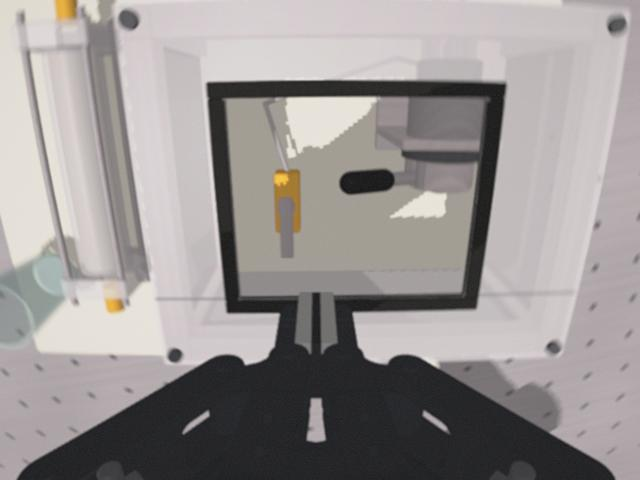

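The wrist view shows the window with outer corners (208,84), (505,85), (475,308), (229,312). The grip runs from (340,183) to (394,180), and the orange drain valve is near (287,215). The linkage widens a lot behind the fingers, so I'll measure it in the depth image.

```bash
cat > g.py <<'E'
from r import *
v=V('wrist'); c=[(208,84),(505,85),(475,308),(229,312)]
P=np.array([v.atz(*p,176)[:2] for p in c]);print(P.round(1),P.mean(0).round(1), 'yaw y', np.arctan2(*(P[0]-P[1])).round(3))
print('tip',v.atz(343,183,165).round(1),'mid',v.atz(367,182,159).round(1),'nearend',v.atz(391,180,153).round(1))
print('drain lever',[v.atz(*p,117).round(0) for p in [(287,195),(287,255)]], [v.d[y,x] for x,y in [(287,215),(367,182)]])
H=np.array(optics.get_calibration('wrist')['hand_eye'])
vv,uu=np.mgrid[0:480:2,0:640:2]; d=v.d[::2,::2]; m=(d>20)&(d<170)
p=cv2.undistortPoints(np.c_[uu[m],vv[m]].astype(float)[:,None],v.K,v.D)[:,0]; q=np.c_[p,np.ones(len(p))]*d[m][:,None]
t=q@H[:3,:3].T+H[:3,3]
t=t[t[:,0]<60]
for z in range(-110,5,8):
    k=(t[:,2]>z)&(t[:,2]<=z+8)
    if k.sum()>5: a=t[k]; print(z,k.sum(),'x',a[:,0].min().round(),a[:,0].max().round(),'y',a[:,1].min().round(),a[:,1].max().round())
E
python3 g.py
```

```text
[[645.7 114.5]
 [619.2 -26.2]
 [498.7  -3.7]
 [524.5 136.2]] [572.   55.2] yaw y 0.186
tip [583.3  59.3 165. ] mid [580.   45.9 159. ] nearend [577.1  31.7 153. ]
drain lever [array([571.,  95., 117.]), array([529., 105., 117.])] [np.float32(270.05856), np.float32(214.2249)]
-94 983 x 10.0 19.0 y -61.0 63.0
-86 3004 x 3.0 18.0 y -60.0 62.0
-78 2819 x -8.0 18.0 y -54.0 57.0
-70 1877 x -11.0 18.0 y -49.0 50.0
-62 2207 x -12.0 13.0 y -41.0 43.0
-54 1245 x -12.0 14.0 y -35.0 38.0
-46 415 x -12.0 14.0 y -30.0 32.0
-38 318 x -11.0 11.0 y -12.0 14.0
-30 250 x 6.0 11.0 y -12.0 15.0
-22 218 x 5.0 12.0 y -13.0 15.0
-14 176 x 6.0 11.0 y -12.0 15.0
-6 35 x 10.0 11.0 y -5.0 7.0
```

>>> send_rows:
  steps:
    - [[1.3, 0.8, 0, 0, 0], [1.3, 0.8, 0, 0, 0], [1.0, 0.7, 0, 0, 0], [0.3, 0.2, 0, 0, 0], [0, 0, 0, 0, 0]]

```text
clock: 2.28
position: [581.8, 47.5, 232.8]
ee_rot: [0.995, -0.097, -0.005, 0.006]
contact_force: [-0.7, -0.5, 0.5]
gripper_width: 0.2
```

Run:
```python
from r import *
rel(arm.read_state(),581.7,51.5,180)
```

```text
pos [581.8  47.5 232.8] toolx yaw -0.194 turn -0.004 zaxis [-0.01 -0.01 -1.  ] shift cm [-0.04 -0.45  5.28] F [-0.7 -0.5  0.5] t 2.2833 0.17907222403271314
```

>>> send_rows:
  steps:
    - [[0, -0.3, 0.8, 0, 0], [0, -0.2, 1.2, 0, 0], [0, 0, 1.2, 0, 0], [0, 0, 1.0, 0, 0], [0, 0, 0.5, 0, 0], [0, 0, 0, 0, 0]]

```text
clock: 2.78
position: [579.8, 54.4, 182.0]
ee_rot: [0.995, -0.097, -0.005, 0.005]
contact_force: [-0.3, -0.2, 0.0]
gripper_width: -0.1
```

Run:
```python
from r import *
rel(arm.read_state(),581.7,51.5,172)
```

```text
pos [579.8  54.4 182. ] toolx yaw -0.195 turn -0.005 zaxis [-0.011 -0.009 -1.   ] shift cm [0.25 0.24 1.  ] F [-0.3 -0.2  0. ] t 2.7833 -0.10116393391842102
```

>>> send_rows:
  steps:
    - [[0.15, 0.15, 0.2, 0, 0], [0.1, 0.1, 0.3, 0, 0], [0, 0, 0.3, 0, 0], [0, 0, 0.3, 0, 0], [0, 0, 0.3, 0, 0], [0, 0, 0.3, 0, 0]]

```text
clock: 3.28
position: [583.4, 52.6, 166.5]
ee_rot: [0.995, -0.097, -0.002, 0.004]
contact_force: [-3.0, 5.3, 7.6]
gripper_width: -0.1
```

Run:
```python
from r import *
rel(arm.read_state(),581.7,51.5,131)
```

```text
pos [583.4  52.6 166.5] toolx yaw -0.194 turn -0.004 zaxis [-0.006 -0.007 -1.   ] shift cm [-0.13  0.11  3.55] F [-3.   5.3  7.6] t 3.2833 -0.13813709348878858
```

>>> send_rows:
  steps:
    - [[-0.05, 0, 0.3, 0, 0], [-0.05, 0, 0.3, 0, 0], [0, 0, 0.3, 0, 0], [0, 0, 0.3, 0, 0], [0, 0, 0.3, 0, 0], [0, 0, 0.3, 0, 0]]

```text
clock: 3.78
position: [584.1, 56.8, 155.2]
ee_rot: [0.995, -0.095, 0.002, 0.0]
contact_force: [-2.6, 1.0, 4.9]
gripper_width: -0.2
```

Run:
```python
from r import *
rel(arm.read_state(),581.7,51.5,131)
```

```text
pos [584.1  56.8 155.2] toolx yaw -0.191 turn -0.001 zaxis [ 0.004 -0.001 -1.   ] shift cm [-0.15  0.56  2.42] F [-2.6  1.   4.9] t 3.7833 -0.21546315419318968
```

>>> send_rows:
  steps:
    - [[-0.05, 0.1, 0.3, 0, 0], [-0.05, 0.1, 0.3, 0, 0], [-0.05, 0.1, 0.3, 0, 0], [-0.05, 0.1, 0.3, 0, 0], [0, 0.1, 0.3, 0, 0], [0, 0.05, 0.3, 0, 0]]

```text
clock: 4.28
position: [585.0, 57.8, 144.5]
ee_rot: [0.996, -0.094, 0.009, -0.005]
contact_force: [-3.7, 2.2, 5.4]
gripper_width: -0.0
```

Run:
```python
from r import *
rel(arm.read_state(),581.7,51.5,131)
```

```text
pos [585.   57.8 144.5] toolx yaw -0.188 turn 0.002 zaxis [ 0.019  0.009 -1.   ] shift cm [-0.23  0.69  1.34] F [-3.7  2.2  5.4] t 4.2833 -0.011305677869585022
```

>>> send_rows:
  steps:
    - [[-0.15, 0.25, 0.25, 0, 0], [-0.15, 0.25, 0.25, 0, 0], [-0.1, 0.2, 0.3, 0, 0], [-0.1, 0.2, 0.3, 0, 0]]

```text
clock: 4.62
position: [585.0, 56.0, 139.5]
ee_rot: [0.996, -0.092, 0.019, -0.011]
contact_force: [-1.5, 6.6, 4.7]
gripper_width: -0.3
```

Run:
```python
from r import *
rel(arm.read_state(),581.7,51.5,128)
```

```text
pos [585.   56.  139.5] toolx yaw -0.185 turn 0.005 zaxis [ 0.039  0.019 -0.999] shift cm [-0.28  0.54  1.13] F [-1.5  6.6  4.7] t 4.6167 -0.32865088551145316
```

>>> send_rows:
  steps:
    - [[-0.05, 0, 0.4, 0, 0], [-0.05, 0, 0.4, 0, 0]]

```text
clock: 4.78
position: [584.9, 56.6, 134.2]
ee_rot: [0.996, -0.091, 0.02, -0.011]
contact_force: [-1.6, -3.2, 5.9]
gripper_width: -0.0
```

Run:
```python
from r import *
rel(arm.read_state(),581.7,51.5,128)
```

```text
pos [584.9  56.6 134.2] toolx yaw -0.183 turn 0.007 zaxis [ 0.042  0.019 -0.999] shift cm [-0.25  0.58  0.6 ] F [-1.6 -3.2  5.9] t 4.7833 -0.04764757270303019
```

Tilt stayed steady. I'll keep pressing until the force rises at the stop.

>>> send_rows:
  steps:
    - [[-0.05, 0, 0.35, 0, 0], [-0.05, 0, 0.3, 0, 0]]

```text
clock: 4.95
position: [584.8, 55.9, 130.1]
ee_rot: [0.996, -0.091, 0.021, -0.011]
contact_force: [-2.0, -1.6, 6.2]
gripper_width: 0.1
```

Run:
```python
from r import *
rel(arm.read_state(),581.7,51.5,128)
```

```text
pos [584.8  55.9 130.1] toolx yaw -0.182 turn 0.008 zaxis [ 0.044  0.017 -0.999] shift cm [-0.24  0.5   0.19] F [-2.  -1.6  6.2] t 4.95 0.10509268540474585
```

>>> send_rows:
  steps:
    - [[-0.05, 0, 0.25, 0, 0]]

```text
clock: 5.03
position: [584.8, 55.6, 128.7]
ee_rot: [0.996, -0.09, 0.022, -0.01]
contact_force: [-1.8, -0.9, 4.9]
gripper_width: 0.0
```

>>> send_rows:
  steps:
    - [[0, 0, 0.25, 0, 0]]

```text
clock: 5.12
position: [584.9, 55.2, 127.3]
ee_rot: [0.996, -0.09, 0.022, -0.01]
contact_force: [-3.2, 0.8, 4.9]
gripper_width: 0.0
```

>>> send_rows:
  steps:
    - [[0, 0, 0.25, 0, 0]]

```text
clock: 5.2
position: [584.8, 54.9, 125.7]
ee_rot: [0.996, -0.09, 0.022, -0.01]
contact_force: [-4.0, 0.4, 7.1]
gripper_width: 0.1
```

>>> send_rows:
  steps:
    - [[0, 0, 0.25, 0, 0]]

```text
clock: 5.28
position: [585.0, 54.6, 125.0]
ee_rot: [0.996, -0.09, 0.023, -0.009]
contact_force: [-5.8, 1.3, 15.1]
gripper_width: -0.3
```

>>> send_rows:
  steps:
    - [[0, 0, 0.3, 0, 0]]

```text
clock: 5.37
position: [585.2, 54.4, 124.6]
ee_rot: [0.996, -0.089, 0.023, -0.009]
contact_force: [-8.3, 1.5, 18.1]
gripper_width: 0.0
```

>>> send_rows:
  steps:
    - [[0, 0, 0.2, 0, 0]]

```text
clock: 5.45
position: [585.0, 54.5, 125.0]
ee_rot: [0.996, -0.089, 0.023, -0.009]
contact_force: [-6.4, 2.0, 10.9]
gripper_width: 0.4
```

Motion ended at z≈125 mm with the force up to 18 N, so the lever is on its lower stop. Coming out.

>>> send_rows:
  steps:
    - [[0, 0, -0.4, 0, 0], [0, 0, -0.8, 0, 0], [0, 0, -1.2, 0, 0], [0, 0, -1.5, 0, 0], [0, 0, -1.5, 0, 0], [0, 0, -1.5, 0, 0], [0, 0, -1.5, 0, 0], [0, 0, -1.5, 0, 0], [0, 0, -1.0, 0, 0], [0, 0, 0, 0, 0]]

```text
clock: 6.28
position: [579.5, 51.5, 241.0]
ee_rot: [0.996, -0.09, 0.024, -0.009]
contact_force: [0.4, -0.0, 0.2]
gripper_width: 0.2
```

>>> send_rows:
  steps:
    - [[-1, 0, -0.5, 0, 0], [-2, 0, -0.5, 0, 0], [-2, 0, 0, 0, 0], [-1, 0, 0, 0, 0], [0, 0, 0, 0, 0], [0, 0, 0, 0, 0]]

```text
clock: 6.78
position: [514.3, 61.8, 245.2]
ee_rot: [0.996, -0.09, 0.021, -0.008]
contact_force: [-0.8, 0.7, 1.5]
gripper_width: 0.1
```

Run:
```python
from r import *
s=snap('wrist'); rel(s,581.7,51.5,230)
snap('side')
b=V('side').im[165:345,260:500]; w=V('wrist').im
cv2.imwrite('pics/c3.png',np.hstack([cv2.resize(b,(480,360)),cv2.resize(w[0:360],(0,0),fx=.5,fy=.5).repeat(1,0)[:180].copy() if 0 else cv2.resize(w,(320,240))[:, :].repeat(1,0) if 0 else cv2.copyMakeBorder(cv2.resize(w,(320,240)),0,120,0,0,0)]))
```

```text
pos [514.3  61.8 245.2] toolx yaw -0.182 turn 0.008 zaxis [ 0.044  0.012 -0.999] shift cm [ 6.74 -0.17  1.8 ] F [-0.8  0.7  1.5] t 6.7833 0.10345867890263265
```

View pics/wrist.png

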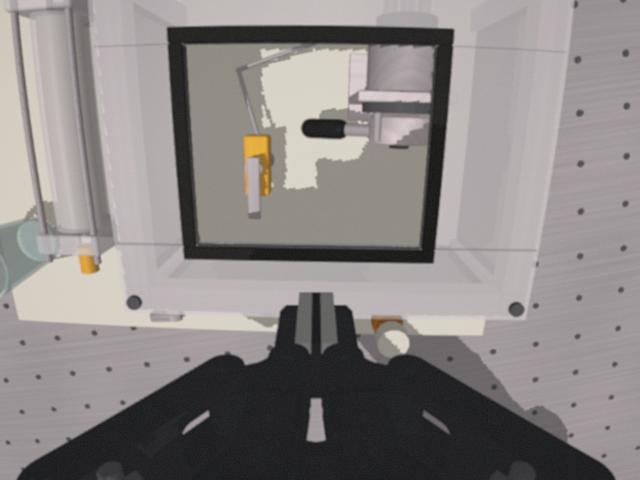

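View pics/c3.png

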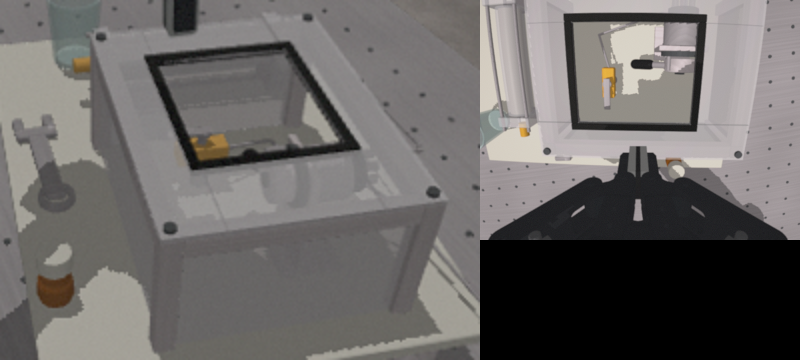

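The lever is now low: the grip is at (303–345, 128) in the wrist view, with the drain, vial and spanner undisturbed. I'll check the angle by depth.

Run:
```python
from r import *
v=V('wrist')
a=[v.dep(u,128) for u in range(308,342,3)]; print(np.round(a,1))
a=np.array(a); y=a[:,:2]@[.189,.982]; k=np.polyfit(y,a[:,2],1); print('slope',np.arctan(k[0]))
print('drain',[v.atz(*p,117).round(0) for p in [(256,158),(254,216)]])
s=arm.read_state(); print(s['contact_force'],s['joint_vel'].round(3))
```

```text
[[581.9  55.6 122.6]
 [581.6  53.6 125.4]
 [581.2  51.7 123.4]
 [580.9  49.8 125.4]
 [580.6  47.8 126.2]
 [580.3  45.9 126.1]
 [580.   44.  127. ]
 [579.6  42.1 127.7]
 [579.3  40.3 128.6]
 [579.   38.4 129.6]
 [578.7  36.5 130.3]
 [578.4  34.6 129.4]]
slope -0.32089917772554866
drain [array([569.,  95., 117.]), array([529., 105., 117.])]
[-0.30095126 -0.56005801 -0.02576595] [-0.005  0.013  0.016  0.003  0.002 -0.001]
```

Run:
```python
from r import *
D=[]
for i in range(6): snap('wrist'); D.append(V('wrist').d)
v=V('wrist'); D=np.array(D,float); D[D==0]=np.nan; v.d=np.nan_to_num(np.nanmedian(D,0))
for u in range(304,372,4):
    q=np.array([v.dep(u,r) for r in range(122,136)]); j=q[:,2].argmax()
    s=sorted(q[:,2])[-4:]; print(u,'guard y from shaft',round(float((q[7,:2]-[571.8,1])@[.189,.982]),1),'top z',np.round(np.mean(s),1))
```

```text
304 guard y from shaft 58.2 top z 121.3
308 guard y from shaft 55.6 top z 122.7
312 guard y from shaft 52.9 top z 124.0
316 guard y from shaft 50.3 top z 124.7
320 guard y from shaft 47.7 top z 125.9
324 guard y from shaft 45.1 top z 126.8
328 guard y from shaft 42.5 top z 128.0
332 guard y from shaft 40.0 top z 129.4
336 guard y from shaft 37.5 top z 130.4
340 guard y from shaft 34.9 top z 130.6
344 guard y from shaft 32.3 top z 129.6
348 guard y from shaft 29.9 top z 130.9
352 guard y from shaft 27.4 top z 131.8
356 guard y from shaft 25.0 top z 132.9
360 guard y from shaft 22.5 top z 133.8
364 guard y from shaft 20.1 top z 134.9
368 guard y from shaft 17.7 top z 135.9
```

The averaged slope is about 0.40 rad downward, which is the lower stop.

```bash
python3 -c "
from bench import job; print(job.job_done())"
```

```text
the job is handed in; nothing more can be done
None
```

The injection valve's lever is down on its lower stop, the gripper is back out above the guard, and the job is handed in. The clock read about 7 s of the 32 s allowed.

- **Pressing:** I went in through the window with the fingers shut and pressed the grip down with about 5–8 N. At the end the force rose to 18 N with no further movement, which marked the stop.
- **Lever angle:** six averaged depth images show it sloping about 0.40 rad downward, which matches the lower stop. An earlier single image gave 0.32 rad, which I put down to noise.
- **Everything else:** the drain lever measured in the same place before and after. The vial and spanner looked undisturbed in the last pictures; I did not measure the vial, spanner or beaker.
- **Clear of the guard:** with the gripper out, the force reading was near zero. On the way in and out I saw no force except on the lever, though I read it only at the end of each move.
- **Did not go as planned:** while pressing, the tool drifted about 5 mm outward and tilted by up to about 0.045 rad. By the measured gripper width, it stayed well inside the window.

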